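Set up the spirit lamp and index the support ring over it

ROBOT

A 6-joint arm with a two-finger parallel gripper is mounted at the origin on the work surface. World frame = base frame: x ahead of the robot, y to its left, z up, the work surface at z = 0. Lengths are in mm, angles in rad, forces in N, time in s.
With the tool pointing down it reaches from about 300 to 775 mm from the base axis. Payload 14.6 kg.
Tool frame: the origin (TCP) lies midway between the tips of the shut fingers; the grasp point (between the pads) lies 19 mm behind it; z points along the fingers, y is the line along which they close (so a half turn about z gives the same grasp; the last joint's range is limited). The gripper opens to 85 mm and grips with 20 to 120 N. Pads are 22 mm wide; open, the fingers measure 114 mm over their backs; the gripper's body (76 mm by 85 mm) begins 54 mm behind the grasp point. The pads swing forward as they close: fully open they stand 13 mm farther back than shut.
Start: joints at [1.036, 0.3, 1.521, -0, 1.321, -0.067], TCP at [248.004, 490.901, 231.281] pointing down, gripper open.
Joint ranges: [-3.03, 3.03], [-0.79, 2.21], [0.23, 2.52], [-1.04, 4.18], [0, 3.07], [-2.55, 2.55]. Speed limits (rad/s): [2.22, 2.22, 2.57, 3.14, 3.14, 3.14].

INTERFACE

Orientations are given as a unit quaternion [x, y, z, w].
In Python, from plant import sensors, eyes, workorder gives the robot as it stands.
- The arm moves only by the tool drive_tool, never from a script. Its argument "steps" is a list of rows, each a list of 5 numbers: the shift along the tool's x, y, z in mm, then the turn about the tool's z in degrees, then the closure, from 0 (fully open) to 1 (shut). A call has 1 to 8 rows; each row shifts and turns the commanded pose from where the row before left it, along the tool's axes as they then stand; what a row does not reach is not made up. A row lasts 1/10 s, in which the tool goes at most 50 mm and 8.59 degrees, less where a joint would pass 70% of its speed; a pose out of reach is approached as far as the arm can. A call is refused whole if a number of a shift passes 50 or a number of a turn 8.59, either way. A call with a gripper value outside its range is refused whole. The fingers move at their own pace and stop on an object; "newtons" is the grip in N (left out, the last holds). Time passes only in rows, so rows that do not move let the fingers close. It gives the time, the measured TCP pose, the force, the opening and the grip force at its end, in the units of the state.
- sensors.observe(): the state, without advancing time (a new reading comes with each control period).
- eyes.read_camera(name): name is "scene" or "top"; returns the picture (480x640x3 uint8, red, green, blue); there is no depth.
- eyes.camera_params(name): a dict with "mtx" (3x3 intrinsics, pixels), "k1" (the pictures are not rectified: a ray, as slopes to the right and down, at radius r is drawn at 1 + k1 r^2 times it, then the intrinsics apply), "extrinsics" (4x4, takes a point from world to camera coordinates). Camera axes: x right, y down, z forward; pixel columns grow to the right and rows downward; lengths in mm; the calibration is good to about 2 mm. A picture is of the moment at which its call begins. camera_params takes no time and is no camera call.
- workorder.job_done(): hands the job in; it is judged then, once.
The state is a dict: "time_s": time; "q": joint angles; "qvel": joint speeds; "joint_efforts": joint torques, N m; "eef_pos": TCP position; "orientation": TCP orientation; "wrist_force": force on the tool from outside, world axes, zero at the start; "torque": the same for the moment, N m; "finger_gap": finger opening in mm; "finger_force": force on a finger pad.
Only numpy, scipy, OpenCV 4.12 (cv2) and the standard library are available. Lean on these libraries where they do the work, as an engineer would, in place of code of your own. Each camera call takes 0.05 s, during which the arm holds its last target. There are 200 camera calls.

TASK

First slide the capped spirit lamp along the board, without lifting or tipping it, from the strip at the near edge onto the round steel inlay, centred. Then pull up the black plunger knob, draw the sleeve along the bar to the next hole on the lamp's side, so that the support ring stands over the lamp, and let the pin go fully home there. Finish while still gripping the knob, holding the pin engaged; leave the dish, the jar and the brush where they are.

Things in the scene. Friction and masses are not known exactly. Their poses are not given: they have to be found in the camera images.
- station: heating station, fixed: board 300 x 440 x 8 mm with a level steel bar along its far side. Origin at bench level; x points from the near edge to the bar, y runs along the bar, z up. Bar at x = 100 mm, 30 mm wide, top 50 mm above the bench, 11 mm holes in its top at y = -110, 0, +110 mm. Heating places at x = 0, y = +-110 mm: one has the inlay, the other the dish. Parking strip at x = -95 mm.
- mark_center (a point): centre of the round steel inlay, flush in the board's top, 86 mm across (only a mark, no edge to bump over). It lies straight in front of the hole that the sleeve must be moved to.
- lamp_center (a point): centre (half-way up) of the loose, unlit spirit lamp, 85 mm tall, 0.2 to 0.35 kg, on the board (top 8 mm above bench). Above its underside: glass foot 66 mm across to 28 mm, sloping in to 32 mm across at 42 mm; brass collar 32 mm across to 52 mm; steel cap 26 mm across from 52 to 85 mm. Its smooth foot slides easily (friction about 0.3). Starts in the parking strip.
- knob_center (a point): centre of the plunger's black upright knob, 26 mm across, 36 mm tall, 94 mm above the bench while the pin is home. It stands on the sleeve (50 mm across the bar, 60 mm along it, top at 61 mm; a 24 mm boss reaches 69 mm). The ring's arm leaves the sleeve towards station -x and is at ring height 50 mm from the knob's axis, so close the fingers along the bar.
- fork_center (a point): centre of the support ring, a 66 mm wide (outside) ring of steel rod carried by the sleeve 100 mm in front of the knob's axis (station -x), 105 mm above the bench, 9 mm above the top of the lamp's cap when over it. It starts midway between the two heating places.
- slide (a joint): position of the sleeve along the bar in m: 0 at the middle hole, where it starts; positive along the station's y axis; holes at -0.110, 0, +0.110, stops at +-0.125. The seated pin has 1.5 mm play each way. It drags with about 3 N and moves only while the pin is out of the hole.
- plunger (a joint): how far the plunger is pulled up, in m: 0 with the pin home, 0.010 clears the bar, 0.018 is the stop. A spring pushes it down (4 N home, 8 N at 0.014); between holes the pin rides on the bar and it drops into a hole by itself.
- dish_center (a point): centre of a small white dish, 72 mm across, 28 mm tall, loose, on the heating place without inlay; leave it.
- jar_center (a point): centre of a small stoppered jar, 42 mm across, 55 mm tall, loose, on the board near its near left corner; leave it.
- brush: a small brush, 130 mm long, lying on the board near its near right corner, loose; leave it.
Not all that is in view belongs to the job. Leave any pink or purple look-alike of the part that bears lamp_center alone.

How it is judged (in metres and radians):
On the way, in this order (a step that is already met when the one before it is completed fails the run):
1. the lamp stands upright, centred on the inlay (within 10 mm), the sleeve still in the middle hole (horizontal distance between lamp_center and mark_center below 0.01 m and angle between lamp_center's own z axis and vertical below 0.08 rad and value of joint slide between -0.006 and 0.006 m), for 0.2 s.
2. the plunger is out and the sleeve is on its way between the holes on the lamp's side (value of joint plunger above 0.008 m and horizontal distance between fork_center and mark_center between 0.02 and 0.09 m), for 0.05 s.
3. the pin is home in the hole at the lamp (value of joint plunger below 0.002 m and horizontal distance between fork_center and mark_center below 0.004 m), for 0.2 s.
At the end, for the whole second after the job is handed in: The pin is home (plunger within 2 mm of fully down) in the hole at the inlay (ring within 4 mm of the inlay's centre), the lamp stands upright within 10 mm of the inlay's centre under the ring, and the fingers still hold the knob (more than 3 N of contact) (all of step 3 and horizontal distance between lamp_center and mark_center below 0.01 m and angle between lamp_center's own z axis and vertical below 0.08 rad and contact force between the fingers and plunger above 3 N); the arm keeps its last pose, push and grip.
It fails at once if the lamp is lifted (more than 8 mm) or tipped (height (world z) of lamp_center above 0.0585 m or angle between lamp_center's own z axis and vertical above 0.35 rad).
It fails at once if the dish, jar or brush is shifted by more than 20 mm (distance of any of dish_center, jar_center, brush from where it was at the start of the episode above 0.02 m).
It also fails if it takes over 46 s, if anything falls off the work surface, if the arm or the gripper's body presses on something with over 40 N, if the wrist force passes 120 N, or if a joint passes its speed limit or range.

## Working session

There is one attempt and no reset: what is moved stays moved. The work goes in short steps, Python scripts to look and compute and a tool call to move; the robot and the scene stay as the last step left them, time stands still between calls to the robot, and variables do not carry over. Pictures are saved under pics/ and viewed, at most 10 in all, crops included, and the job is handed in when it is done.

Besides the shell and the picture viewer there is one more tool, called after ">>>" as name(argument=value, ...), one argument or row to a line, values as JSON. drive_tool: Moves the arm, as the interface text tells. Its arguments: {"type":"object","properties":{"steps":{"type":"array","items":{"type":"array","items":{"type":"number"}}},"newtons":{"type":"number"}},"required":["steps"]}

```bash
mkdir -p pics
python3 - <<'E'
from plant import sensors, eyes
import cv2
for n in("scene","top"):
    cv2.imwrite(f"pics/{n}0.png",eyes.read_camera(n)[:,:,::-1])
    print(n,eyes.camera_params(n))
print(sensors.observe())
E
```

```text
scene {'mtx': array([[523.782642  ,   0.        , 318.53212036],
       [  0.        , 523.782642  , 244.58979533],
       [  0.        ,   0.        ,   1.        ]]), 'k1': -0.1382072571982314, 'extrinsics': array([[-6.11111878e-01,  7.91313177e-01, -1.91239925e-02,
         3.44184574e+02],
       [ 5.90776517e-01,  4.39896225e-01, -6.76368552e-01,
        -1.97185612e+02],
       [-5.26806776e-01, -4.24634862e-01, -7.36315051e-01,
         1.28695619e+03],
       [ 0.00000000e+00,  0.00000000e+00,  0.00000000e+00,
         1.00000000e+00]])}
top {'mtx': array([[515.74756855,   0.        , 326.89061282],
       [  0.        , 515.74756855, 240.24622832],
       [  0.        ,   0.        ,   1.        ]]), 'k1': -0.11227100807821062, 'extrinsics': array([[-8.62024462e-03, -9.99916334e-01,  9.64452763e-03,
        -6.45077567e+01],
       [-9.88138297e-01,  7.03906202e-03, -1.53405206e-01,
         4.77634149e+02],
       [ 1.53324483e-01, -1.08525175e-02, -9.88116302e-01,
         8.96018960e+02],
       [ 0.00000000e+00,  0.00000000e+00,  0.00000000e+00,
         1.00000000e+00]])}
{'time_s': 0.1, 'q': array([ 1.03637351e+00,  3.00425304e-01,  1.52153141e+00,  1.39004767e-05,
        1.32067359e+00, -6.66064629e-02]), 'qvel': array([-0.00118248, -0.00061763, -0.00246462, -0.00149979,  0.00024365,
        0.00084202]), 'joint_efforts': array([-9.49946188e-04, -5.44378817e+01, -3.62371802e+01, -1.36219323e-04,
        3.00675085e-03, -2.70610388e-05]), 'eef_pos': array([247.91303447, 490.72496279, 230.76744241]), 'orientation': array([ 2.31782678e-01,  9.72767455e-01, -4.93577706e-04, -1.60008814e-04]), 'wrist_force': array([ 0.34271633, -0.08035708, -0.39000901]), 'torque': array([ 0.05059967, -0.03880084, -0.04113784]), 'finger_force': 0.0, 'finger_gap': 85.70980673906574}
```

View pics/top0.png

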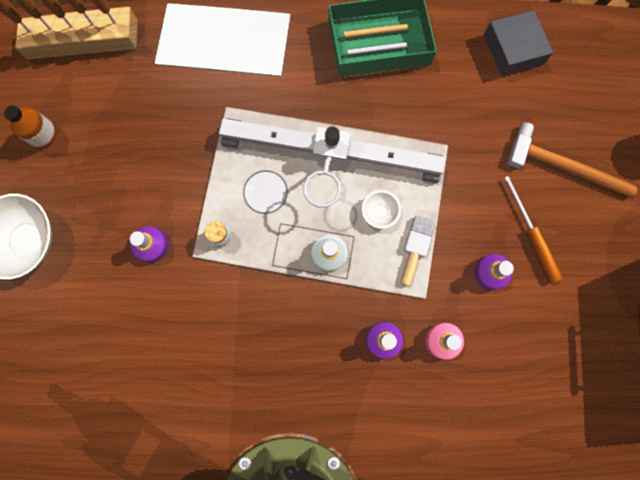

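View pics/scene0.png

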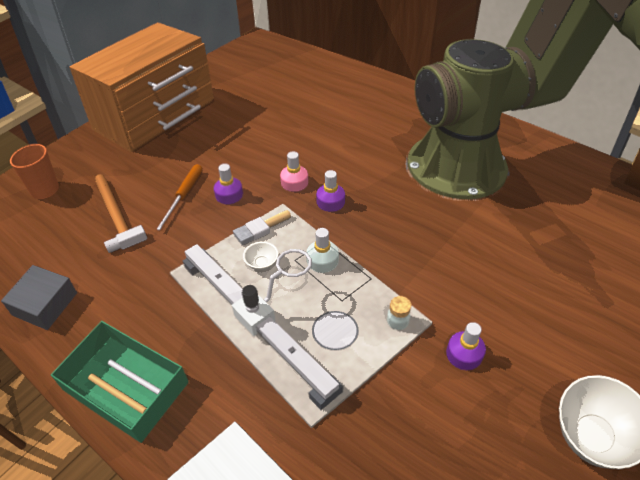

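The top view shows the inlay at (265,191), the knob at (332,133), the lamp at (329,252) and the dish at (381,210). The inlay is on the station's +y side. I'll zoom in for better pixel positions.

Run:
```python
import cv2
i=cv2.imread("pics/top0.png")[100:300,190:450]
cv2.imwrite("pics/c.png",cv2.resize(i,None,fx=3,fy=3,interpolation=cv2.INTER_CUBIC))
i=cv2.imread("pics/scene0.png")[190:430,165:440]
cv2.imwrite("pics/d.png",cv2.resize(i,None,fx=2.5,fy=2.5,interpolation=cv2.INTER_CUBIC))
```

```text
(no output)
```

View pics/c.png

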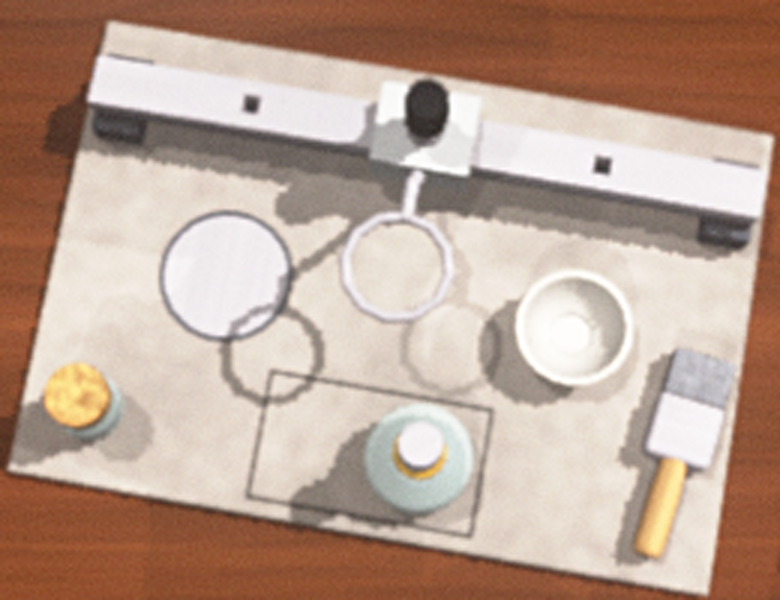

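View pics/d.png

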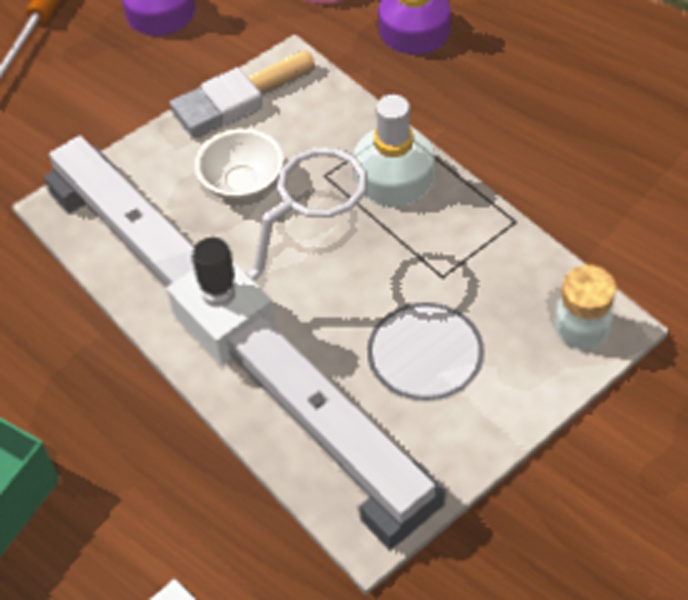

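The crops show these pixels.
- **Top crop:** inlay (227,275), holes (252,104) and (603,165), ring (397,266), cap top (421,441).
- **Scene crop:** inlay (426,350), holes (317,400) and (133,215), cap top (393,104).

Next I'll fit the station pose and the lamp position.

```bash
cat > h.py <<'E'
import numpy as np, cv2
from plant import sensors, eyes
from scipy.optimize import least_squares
def proj(n,P):
    c=eyes.camera_params(n); E=c["extrinsics"]
    return cv2.projectPoints(np.float64(P).reshape(-1,1,3),cv2.Rodrigues(E[:3,:3])[0],E[:3,3],c["mtx"],np.array([c["k1"],0,0,0]))[0].reshape(-1,2)
def st(p,P):
    P=np.float64(P);c,s=np.cos(p[2]),np.sin(p[2])
    return np.c_[p[0]+c*P[:,0]-s*P[:,1],p[1]+s*P[:,0]+c*P[:,1],P[:,2]]
def lampfit(obs,z=93): # obs list (cam,uv)
    return least_squares(lambda v:np.ravel([proj(n,[[v[0],v[1],z]])[0]-uv for n,uv in obs]),[400,0]).x
E
python3 - <<'E'
from h import *
S=[(150,220,8),(150,-220,8),(-150,-220,8),(-150,220,8),(100,110,50),(100,-110,50),(0,110,8),(0,0,105)]
T=np.array([(108,22),(775,136),(710,594),(10,470),(252,104),(603,165),(227,275),(397,266)])
C=np.array([(367,590),(14,207),(295,37),(667,332),(317,400),(133,215),(426,350),(323,183)])
T=(T+.5)/3-.5+[190,100]; C=(C+.5)/2.5-.5+[165,190]
f=lambda p:np.r_[proj("top",st(p,S))-T,proj("scene",st(p,S))-C].ravel()
r=least_squares(f,[480,0,0],loss="soft_l1"); p=r.x
print(p,r.fun.reshape(-1,2).round(1).tolist())
t=lambda u:("top",(np.array(u)+.5)/3-.5+[190,100]); c=lambda u:("scene",(np.array(u)+.5)/2.5-.5+[165,190])
L=lampfit([t((421,441)),c((393,104))])
print("lamp",L,lampfit([t((421,441))]),lampfit([c((393,104))]))
print("inlay,knob,ring",st(p,[(0,110,0),(100,0,0),(0,0,0)]))
cs,s=np.cos(p[2]),np.sin(p[2]);print("lamp in station",np.array([[cs,s],[-s,cs]])@(L-p[:2]))
for n,q in(("jar",("top",(77,395))),("dish",("top",(574,320)))):
    print(n,lampfit([t(q[1])],63 if n=="jar" else 36))
E
```

```text
[ 5.57153751e+02 -6.13614233e+01 -1.82144104e-01] [[0.1, 1.7], [-0.5, 1.4], [-0.4, 1.7], [-0.3, 1.9], [0.0, -0.5], [0.3, -0.9], [0.3, -0.4], [0.8, -0.5], [1.0, -0.1], [0.1, -0.5], [0.7, -1.3], [1.6, -1.2], [-0.6, 1.5], [-0.7, 1.3], [-1.1, 1.5], [-1.4, 0.6]]
lamp [455.87443715 -73.28873034] [457.38668583 -72.83534999] [452.59647132 -74.95397222]
inlay,knob,ring [[577.07899987  46.81890981   0.        ]
 [655.49950864 -79.47528564   0.        ]
 [557.15375128 -61.36142328   0.        ]]
lamp in station [-97.44341255 -30.07559601]
jar [490.46549571 129.24557873]
dish [ 539.57419197 -168.14175353]
```

>>> drive_tool(
  steps=[
    [0, 0, 0, -8.2, 0],
    [0, 0, 0, -8.2, 0],
    [-20, -35, 5, 0, 0],
    [-20, -35, 5, 0, 0],
    [-20, -35, 5, 0, 0],
    [-20, -35, 5, 0, 0],
    [-20, -35, 5, 0, 0],
    [-20, -35, 5, 0, 0],
  ],
  newtons=20,
)

```text
time_s: 0.9
eef_pos: [328.2, 261.1, 201.0]
orientation: [0.091, 0.996, -0.0, -0.0]
wrist_force: [0.6, 0.3, -0.6]
finger_gap: 85.3
finger_force: 0.0
```

>>> drive_tool(
  steps=[
    [-20, -35, 5, 0, 0],
    [-20, -35, 5, 0, 0],
    [-20, -35, 5, 0, 0],
    [-20, -35, 5, 0, 0],
    [-20, -35, 5, 0, 0],
    [-20, -35, 5, 0, 0],
    [-20, -35, 5, 0, 0],
    [0, 0, 0, 0, 0],
  ],
)

```text
time_s: 1.7
eef_pos: [422.1, -6.8, 165.5]
orientation: [0.093, 0.996, -0.0, -0.001]
wrist_force: [-1.1, 0.4, -0.1]
finger_gap: 85.2
finger_force: 0.0
```

>>> drive_tool(
  steps=[
    [-23, -30, 20, 0, 0],
    [-22, -29, 20, 0, 0],
    [0, 0, 10, 0, 0],
    [0, 0, 0, 0, 0],
  ],
)

```text
time_s: 2.1
eef_pos: [454.2, -69.4, 114.8]
orientation: [0.091, 0.996, 0.0, -0.002]
wrist_force: [-1.0, -0.1, -0.2]
finger_gap: 85.4
finger_force: 0.0
```

Run:
```python
from h import *
a=cv2.resize(eyes.read_camera("scene")[190:330,250:430,::-1],None,fx=4,fy=4,interpolation=cv2.INTER_CUBIC)
s=sensors.observe();print(s["eef_pos"])
cv2.imwrite("pics/e.png",a); print(proj("scene",[[456,-73,93]]))
```

```text
[454.58990347 -69.04531886 115.89121431]
[[321.63184123 232.75470825]]
```

View pics/e.png

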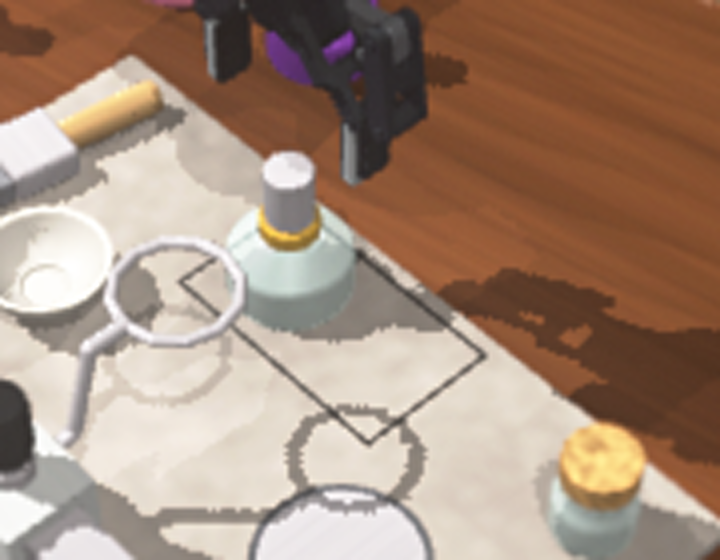

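The gripper straddles the cap, whose top is at about (322,231), matching the estimate. I'll make a small correction, lower and close.

>>> drive_tool(
  steps=[
    [-2, -4, 14, 0, 0],
    [0, 0, 20, 0, 0],
    [0, 0, 19, 0, 0],
    [0, 0, 0, 0, 0.3],
    [0, 0, 0, 0, 0.5],
    [0, 0, 0, 0, 0.7],
    [0, 0, 0, 0, 1],
    [0, 0, 0, 0, 1],
  ],
  newtons=20,
)

```text
time_s: 2.95
eef_pos: [456.9, -74.1, 64.2]
orientation: [0.091, 0.996, -0.0, 0.001]
wrist_force: [-0.8, -0.6, 6.0]
finger_gap: 25.2
finger_force: 23.9
```

>>> drive_tool(
  steps=[
    [0, 0, 0, 0, 1],
    [0, 0, 0, 0, 1],
    [0, 0, 0, 0, 1],
    [0, 0, 0, 0, 1],
  ],
)

```text
time_s: 3.35
eef_pos: [456.9, -74.1, 64.2]
orientation: [0.091, 0.996, -0.0, 0.001]
wrist_force: [-1.7, 0.3, 8.1]
finger_gap: 25.4
finger_force: 24.0
```

Run:
```python
from h import *
i=[cv2.resize(eyes.read_camera(n)[r:r+100,c:c+130,::-1],None,fx=5 ,fy=5,interpolation=cv2.INTER_CUBIC) for n,r,c in(("scene",190,260),("top",200,270))]
cv2.imwrite("pics/f.png",cv2.resize(cv2.vconcat(i),None,fx=.6,fy=.6,interpolation=cv2.INTER_AREA))
print(sensors.observe()["eef_pos"])
```

```text
[456.91529178 -74.12689863  64.18356946]
```

View pics/f.png

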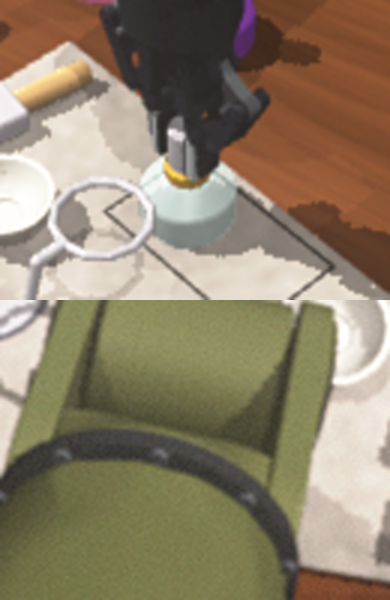

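The scene view shows the fingers closed on the cap with the lamp upright. The gap is 25 mm. Now I'll slide it around the ring to the inlay.

>>> drive_tool(
  steps=[
    [0, 6, 0, 0, 1],
    [-2, 12, 0, 0, 1],
    [-2, 13, 0, 0, 1],
    [-2, 13, 0, 0, 1],
    [-4, 13, 0, 0, 1],
    [-8, 13, 0, 0, 1],
    [-10, 12, 0, 0, 1],
    [-10, 10, 0, 0, 1],
  ],
)

```text
time_s: 4.25
eef_pos: [511.1, 9.8, 64.3]
orientation: [0.091, 0.996, -0.0, 0.0]
wrist_force: [-4.2, -3.6, 11.0]
finger_gap: 25.4
finger_force: 24.4
```

>>> drive_tool(
  steps=[
    [-12, 11, 0, 0, 1],
    [-12, 11, 0, 0, 1],
    [-12, 11, 0, 0, 1],
    [-10, 9, 0, 0, 1],
    [-8, 5, 0, 0, 1],
    [-4, 2, 0, 0, 1],
    [0, 0, 0, 0, 1],
    [0, 0, 0, 0, 1],
  ],
)

```text
time_s: 5.05
eef_pos: [577.1, 47.5, 64.2]
orientation: [0.091, 0.996, 0.0, 0.001]
wrist_force: [1.5, 0.9, 4.4]
finger_gap: 25.7
finger_force: 23.7
```

Run:
```python
from h import *
i=[cv2.resize(eyes.read_camera(n)[r:r+100,c:c+130,::-1],None,fx=6 ,fy=6,interpolation=cv2.INTER_CUBIC) for n,r,c in(("scene",270,280),)]
cv2.imwrite("pics/g.png",i[0])
s=sensors.observe();print(s["eef_pos"],s["wrist_force"],s["finger_gap"])
```

```text
[577.02163429  47.43669555  64.22220457] [1.72479216 0.55597201 4.98422822] 25.490023174171174
```

View pics/g.png

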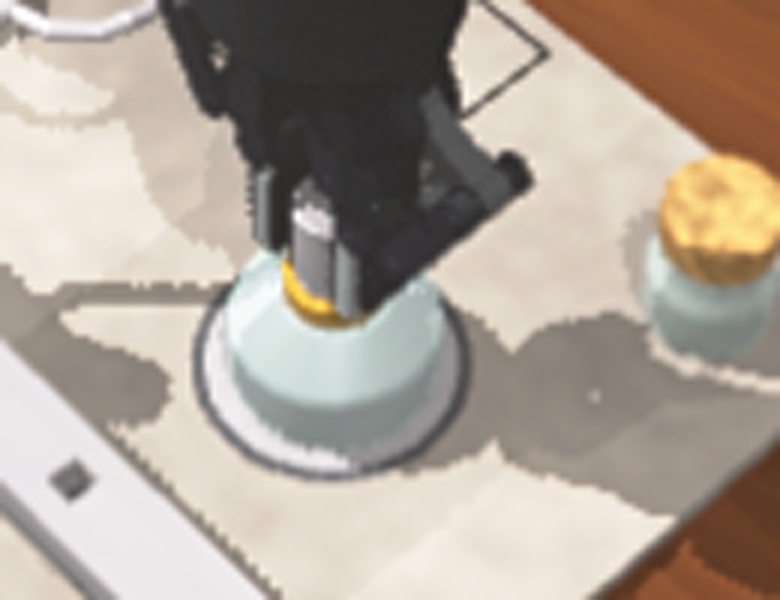

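The foot sits about 3–4 mm low in the image relative to the inlay. The gap to the rim is 17 px where 27 px would be centred. I'll nudge it back, release and go up.

>>> drive_tool(
  steps=[
    [0.5, -1.5, 0, 0, 1],
    [1, -2, 0, 0, 1],
    [0, 0, 0, 0, 1],
    [0, 0, 0, 0, 1],
    [0, 0, 0, 0, 0.7],
    [0, 0, 0, 0, 0.5],
    [0, 0, 0, 0, 0],
    [0, 0, 0, 0, 0],
  ],
)

```text
time_s: 5.9
eef_pos: [574.0, 44.1, 63.1]
orientation: [0.091, 0.996, -0.0, -0.0]
wrist_force: [0.4, 0.4, -0.7]
finger_gap: 67.9
finger_force: 0.0
```

>>> drive_tool(
  steps=[
    [0, 0, 0, 0, 0],
    [0, 0, -15, 0, 0],
    [0, 0, -30, 0, 0],
    [0, 0, -30, 0, 0],
    [0, -30, -10, 0, 0],
    [-20, -30, 0, 0, 0],
    [-20, -30, 0, 0, 0],
    [0, 0, 0, 0, 0],
  ],
)

```text
time_s: 6.7
eef_pos: [598.2, -55.0, 149.5]
orientation: [0.092, 0.996, -0.0, 0.001]
wrist_force: [0.9, -0.7, 0.2]
finger_gap: 85.3
finger_force: 0.0
```

Run:
```python
from h import *
a=cv2.resize(eyes.read_camera("scene")[260:380,230:400,::-1],None,fx=4.5,fy=4.5,interpolation=cv2.INTER_CUBIC)
cv2.imwrite("pics/i.png",a)
s=sensors.observe();print(s["eef_pos"])
d=np.array([655.5,-79.5])-s["eef_pos"][:2]; print("tool",-(d@[.9835,-.1811]),d@[.1811,.9835])
```

```text
[597.63123713 -53.2563265  149.16843915]
tool -61.666657556267225 -15.330619930366153
```

View pics/i.png

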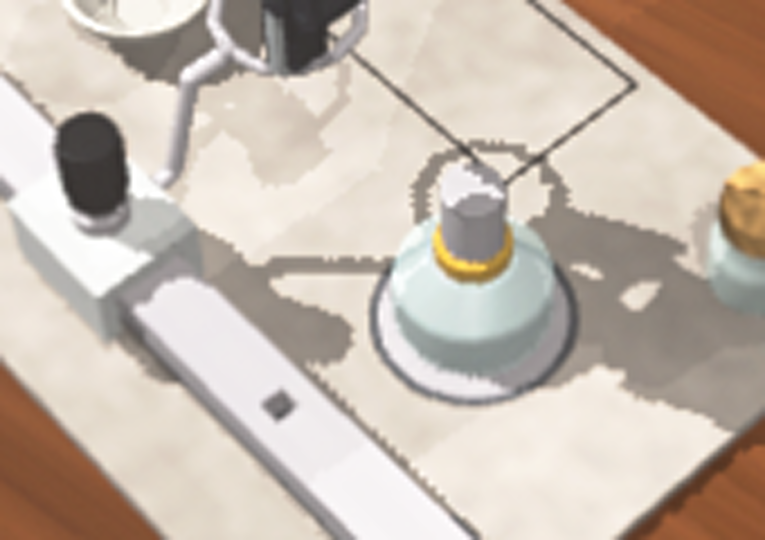

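The lamp stands upright, with its foot centred at column 473 against the inlay's 474, and within about 2 mm. Next I'll check the knob position from its top.

Run:
```python
from h import *
o=[("top",np.array([429.,94])/3+[189.7,99.7]),("scene",np.array([89.,128])/4.5+[229.6,259.6])]
k=lampfit(o,112);print(k,[lampfit([x],112) for x in o])
s=sensors.observe();d=k-s["eef_pos"][:2]; print("tool",-(d@[.9835,-.1811]),d@[.1811,.9835])
```

```text
[652.93156937 -79.6190759 ] [array([656.44286695, -79.1336753 ]), array([648.93719488, -81.28229629])]
tool -59.162170681838916 -15.912873864622796
```

>>> drive_tool(
  steps=[
    [-30, -8, 0, 0, 0],
    [-30, -8, 0, 0, 0],
    [0, 0, 25, 0, 0],
    [0, 0, 25, 0, 0],
    [0, 0, 23, 0, 0],
    [0, 0, 0, 0, 0],
    [0, 0, 0, 0, 0.4],
    [0, 0, 0, 0, 0.6],
  ],
)

```text
time_s: 7.55
eef_pos: [654.1, -77.9, 77.3]
orientation: [0.09, 0.996, -0.0, 0.001]
wrist_force: [-0.0, 0.1, 0.1]
finger_gap: 59.3
finger_force: 0.0
```

>>> drive_tool(
  steps=[
    [0, 0, 0, 0, 0.7],
    [0, 0, 0, 0, 1],
    [0, 0, 0, 0, 1],
    [0, 0, 0, 0, 1],
    [0, 0, 0, 0, 1],
  ],
  newtons=40,
)

```text
time_s: 8.05
eef_pos: [653.7, -78.7, 76.4]
orientation: [0.091, 0.996, -0.0, 0.001]
wrist_force: [-2.0, -2.0, 5.8]
finger_gap: 25.2
finger_force: 39.1
```

>>> drive_tool(
  steps=[
    [0, 0, -5, 0, 1],
    [0, 0, -5, 0, 1],
    [0, 0, -5, 0, 1],
    [0, 0, 0, 0, 1],
    [0, 0, 0, 0, 1],
  ],
)

```text
time_s: 8.55
eef_pos: [653.5, -78.4, 89.8]
orientation: [0.091, 0.996, -0.0, 0.0]
wrist_force: [5.3, -4.1, -6.9]
finger_gap: 25.0
finger_force: 39.7
```

>>> drive_tool(
  steps=[
    [0, 5, 0, 0, 1],
    [0, 10, 0, 0, 1],
    [0, 15, 0, 0, 1],
    [0, 15, 0, 0, 1],
    [0, 15, 0, 0, 1],
    [0, 15, 0, 0, 1],
    [0, 10, 0, 0, 1],
    [0, 0, 0, 0, 1],
  ],
)

```text
time_s: 9.35
eef_pos: [669.3, 6.8, 89.7]
orientation: [0.09, 0.996, 0.0, 0.001]
wrist_force: [7.6, 1.2, -7.5]
finger_gap: 25.1
finger_force: 39.9
```

>>> drive_tool(
  steps=[
    [0, 8, 0, 0, 1],
    [0, 8, 0, 0, 1],
    [0, 4, 0, 0, 1],
    [0, 2, 0, 0, 1],
    [0, 0.5, 3, 0, 1],
    [0, 0, 2, 0, 1],
    [0, 0, 2, 0, 1],
    [0, 0, 0, 0, 1],
  ],
)

```text
time_s: 10.15
eef_pos: [673.1, 27.4, 82.7]
orientation: [0.091, 0.996, -0.0, 0.0]
wrist_force: [6.4, -1.8, -5.8]
finger_gap: 24.7
finger_force: 40.3
```

The plunger is at about 6 mm, below the bar's top, so the pin is entering the hole. Lowering to home.

>>> drive_tool(
  steps=[
    [0, 0, 2, 0, 1],
    [0, 0, 2, 0, 1],
    [0, 0, 2, 0, 1],
    [0, 0, 1.5, 0, 1],
    [0, 0, 0, 0, 1],
    [0, 0, 0, 0, 1],
    [0, 0, 0, 0, 1],
  ],
)

```text
time_s: 10.85
eef_pos: [673.2, 27.5, 76.5]
orientation: [0.091, 0.996, -0.0, 0.001]
wrist_force: [3.3, -3.9, 5.8]
finger_gap: 24.9
finger_force: 41.5
```

Run:
```python
from h import *
i=[cv2.resize(eyes.read_camera(n)[r:r+140,c:c+180,::-1],None,fx=4 ,fy=4,interpolation=cv2.INTER_CUBIC) for n,r,c in(("scene",260,230),)]
cv2.imwrite("pics/j.png",i[0])
s=sensors.observe();print(s["eef_pos"],s["wrist_force"],s["finger_gap"])
```

```text
[673.22301576  27.45015186  76.44807156] [ 2.0052846  -2.50636234  6.21616056] 25.039234568660966
```

View pics/j.png

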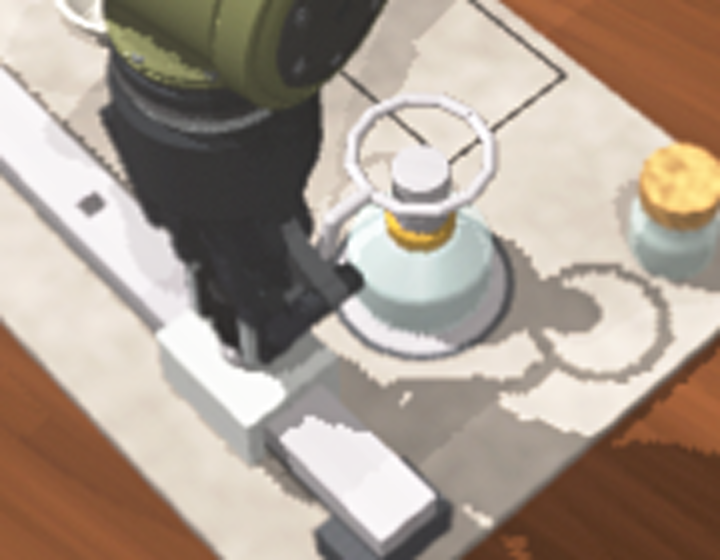

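The picture shows the ring over the upright lamp on the inlay. The pin is home: z is back at 76.4 mm with an upward reaction, and the fingers are on the knob. Handing in.

```bash
python3 -c "
from plant import workorder
print(workorder.job_done())"
```

```text
the job is handed in; nothing more can be done
None
```

I handed the job in at about 11 s without getting a verdict back: the lamp stands upright within about 2 mm of the inlay's centre, the ring is over it with the pin home in that hole, and the gripper still holds the knob at about 40 N.

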